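# Free the ratchet pawl with a screwdriver and let the contact head down

## Robot

A 7-joint arm with a two-finger parallel gripper is mounted at the origin on a cart in front of the work surface, level with it; the furniture and walls round the work are solid. World frame = base frame: x ahead of the robot, y to its left, z up, the work surface at z = 0. Lengths are in mm, angles in rad, forces in N, time in s.
With the tool pointing down it reaches from about 400 to 900 mm from the base axis. Payload 5.5 kg.
Tool frame: the origin (TCP) lies at the very end of the fingers, on their centre line; the grasp point (between the pads) lies 19 mm behind it (env.grip_point_offset is the distance from the TCP to the grasp point, in mm); z points along the fingers, y is the line along which they close (so a half turn about z gives the same grasp; the last joint's range is limited). The gripper opens to 92 mm and grips with 3 to 60 N. Pads are 19 mm wide; open, the fingers measure 130 mm over their backs; the gripper's body (75 mm by 190 mm) begins 47 mm behind the grasp point.
Start: joints at [1.589, 0.501, -0.427, 1.55, 0.221, 1.138, -0.21], TCP at [157.569, -630.612, 226.729] pointing down, gripper open.
Joint ranges: [-2.88, 2.88], [-0.31, 2.03], [-1.54, 1.56], [0.2, 2.42], [-1.41, 4.55], [0.19, 2.02], [-2.57, 2.57]. Speed limits (rad/s): [2.57, 2.57, 3.14, 3.14, 3.14, 3.14, 3.14].

## Interface

Orientations are given as a 3x3 rotation matrix whose columns are the frame's x, y, z axes.
In Python, from rig import env gives the robot as it stands. The module is installed in compiled form; this text tells all that it offers.
- The arm moves only by the tool arm_command, never from a script. Its argument "motion" is a list of rows, each a list of 3 entries, a list of its own where there are three numbers: the shift along the tool's x, y, z normalised to -1 to 1, where 1 is 25 cm, then the turn, a rotation vector about the tool's x, y, z normalised to -1 to 1, where 1 is pi rad, then the finger opening in mm, from 0 to 91.8. A call has 1 to 20 rows; each row is the pose to reach, as a shift and turn from the pose commanded when the call began, along the tool's axes at that moment, turning the shorter way round; what a row does not reach only later rows make up. A row lasts 1/8 s, in which the tool goes at most 62.5 mm and 10.7 degrees, less where a joint would pass 70% of its speed; a pose out of reach is approached as far as the arm can. A call with a number of a shift or a turn outside -1 to 1 is refused whole. A call with a gripper value outside its range is refused whole. The fingers move at their own pace and stop on an object; "squeeze" is the grip in N (left out, the last holds). Time passes only in rows, so rows that repeat a pose let the fingers close. It gives the time, the measured TCP pose, the force, the opening and the grip force at its end, in the units of the state.
- env.get_state(): the state, without advancing time (a new reading comes with each control period).
- env.capture(name): name is "side" or "top" or "wrist"; returns the picture (420x560x3 uint8, red, green, blue); there is no depth.
- env.get_calibration(name): a dict with "fov_y" (degrees; the focal length in pixels is half the picture's height over the tangent of half this angle, whatever the lens; pixels are square), "cx", "cy" (the principal point, pixels), "R" (3x3) and "t" (3): a world point X has camera coordinates R X + t; the wrist camera has in their place "tool_from_camera" (4x4, takes a point from camera to tool coordinates, whose origin is the TCP and whose axes are the flange's). Camera axes: x right, y down, z forward; pixel columns grow to the right and rows downward; lengths in mm; the calibration is good to about 2 mm. A picture is of the moment at which its call begins: read the wrist's pose just before it. get_calibration takes no time and is no camera call.
- env.close_job(): hands the job in; it is judged then, once.
The state is a dict: "time": time; "joint_pos": joint angles; "qvel": joint speeds; "effort": joint torques, N m; "position": TCP position; "tool_rot": TCP orientation; "ft_force": force on the tool from outside, world axes, zero at the start; "torque": the same for the moment, N m; "finger_gap": opening from 0.0 (shut) to 1.0 (fully open); "finger_force": force on a finger pad.
Only numpy, scipy, OpenCV 4.12 (cv2) and the standard library are available. Lean on these libraries where they do the work, as an engineer would, in place of code of your own. Each camera call takes 0.05 s, during which the arm holds its last target. There are 200 camera calls.

## Task

The contact head of the ratchet test stand hangs at the top of its columns: with the long screwdriver's blade through the window in its front and under the pawl's round release bar, raise the bar just until the pawl lets go and the head's weight comes onto the blade, then let the head down on the blade until its pins stand on the terminal block. Press the head home for about a second with the blade on the sill of the window, with about 6 N so that all pins bite, draw the blade out and lay the screwdriver back flat on the bench, clear of the stand. Go gently: never strain the blade against the stand or raise the head against its top buffers, do not crush the block, touch the stand with nothing but the screwdriver, and leave everything else where it lies.

Things in the scene. Friction and masses are not known exactly. Their poses are not given: they have to be found in the camera images.
- stand: Ratchet test stand fixed on the bench: grey base 136 x 160 x 12 mm; at its rear two round 14 mm columns with a dark toothed rack bar between them, under an aluminium bridge (top 271 mm up). A head slides on the columns; its spring pawl stops it going down at each tooth (every 12 mm), never going up. Origin: centre of the base's underside; x points from the open front (robot side) to the columns.
- head (a joint): How far the head has come down, in m: 0 hung on the top tooth, -0.002 on the top buffers, 0.096 pins on the block; no catch beyond 0.072. The head (aluminium carriage, front plate 100 x 64 mm, black block with six brass pins below) weighs 0.27 to 0.4 kg, 0.4 N friction, air damper 20 N per m/s: it follows a blade lowered at up to 40 mm/s, no faster.
- window (a point): Point in the front face of the head's front plate, 5.5 mm above the middle of the window's sill (stand x = -0.040, y = 0; 202.5 mm above the bench when hung; it moves with the head). Window in the 6 mm plate: 32 mm wide, 44 mm high. The underside of the release bar, 16 mm behind this face, is 5.5 to 17.5 mm above this point, so a 6.4 mm blade enters level at this height.
- terminal_block: White six-way terminal block, 20 x 62 x 19 mm, loose in the low black nest on the stand's base, under the pins. Origin: centre of its underside, 8 mm in front of the stand's origin, 16 mm above the bench.
- long_driver: The longer of two screwdrivers, 153 mm, 75 g, on the bench. Origin: centre of its underside; x runs from the blade's tip (x = -0.0765) to the handle's end (x = 0.076). Handle from x = -0.006 to 0.076, 20 mm wide, 18 mm high; round 6.4 mm steel shaft from x = -0.076 to -0.006; both on one axis, 9 mm above the bench. Loads at the tip turn it in the grip: hold it hard, near the handle's front.
- driver_tip (a point): Tip of the long screwdriver's blade, on its axis.
- short_driver: Short screwdriver, 121 mm, a bystander.
- pliers: Pliers lying flat, 176 x 58 x 16 mm, a bystander.
- terminal_spare: A second terminal block lying on the bench beside the stand, a bystander.
- flux_pen: Pen, 120 mm, a bystander.
- pin_tips (a point): Middle of the tips of the head's six pins; moves with the head. Raising the blade (10 to 25 mm past the bar): 1 to 1.5 N until the pawl slips free and the head drops 2 mm onto the blade (2.5 to 4.5 N); 2.5 to 3 mm higher it meets the buffers. Lowering: the weight, less friction and damping; landed, 0.8 N within 1 mm, nothing within 4 mm. 14 to 26 mm farther down the blade meets the sill, hard.
- pawl_tail (a point): Point on the pawl's tail, 16 mm behind the plate's front face and 9.5 mm above the window point at rest. The release bar (round steel, 8 mm thick, 26 mm long, level across the window) is clamped in the slotted strap here, its axis 0 to 12 mm above this point, wherever it was last set: its height is not reported and must be felt. Lifting the bar lifts this point 9 to 10 mm in the head.

How it is judged:
By the outcome, as a careful person would: the job done as asked, in the order asked, and still so for the second after the job is handed in, with the robot touching nothing.
It also fails if it takes over 70 s, if anything falls off the work surface, if the arm or the gripper's body presses on something with over 40 N, if the wrist force passes 120 N, or if a joint passes its speed limit or range.

## Working session

There is one attempt and no reset: what is moved stays moved. The work goes in short steps, Python scripts to look and compute and a tool call to move; the robot and the scene stay as the last step left them, time stands still between calls to the robot, and variables do not carry over. Pictures are saved under pics/ and viewed, at most 10 in all, crops included, and the job is handed in when it is done.

Besides the shell and the picture viewer there is one more tool, called after "Emit:" as a command line: name --argument value ..., lists and objects as JSON in quotes. arm_command: Moves the arm, as the interface text tells. Its arguments: {"type":"object","properties":{"motion":{"type":"array"},"squeeze":{"type":"number"}},"required":["motion"]}

```bash
mkdir -p pics; python3 - <<'E'
from rig import env
import cv2
for n in("top","side"):
    cv2.imwrite(f"pics/{n}0.png",env.capture(n)[:,:,::-1]); c=env.get_calibration(n); print(n,c)
s=env.get_state(); print(s); print(env.grip_point_offset); print(env.get_calibration("wrist"))
E
```

```text
top {'fov_y': 49.661573345250936, 'cx': 278.3614378479884, 'cy': 212.18926487423812, 'R': array([[-2.99051901e-02, -9.99552661e-01,  3.96108967e-04],
       [-9.93893441e-01,  2.96937595e-02, -1.06273744e-01],
       [ 1.06214441e-01, -3.57182661e-03, -9.94336832e-01]]), 't': array([8.03777239e-01, 5.31669366e+02, 1.07411157e+03])}
side {'fov_y': 54.422947229900025, 'cx': 279.7611203145461, 'cy': 212.48996125802262, 'R': array([[ 0.87042347, -0.49227186, -0.00560299],
       [-0.29332385, -0.5094407 , -0.80896928],
       [ 0.39537842,  0.70578934, -0.58782422]]), 't': array([-464.03040244,  277.09571696,  728.44396899])}
{'time': 0.1, 'joint_pos': array([ 1.58919494,  0.50177023, -0.42676649,  1.55133276,  0.22080904,
        1.13832362, -0.21032656]), 'qvel': array([-0.00070824, -0.00168277,  0.00072062, -0.00081268,  0.00019451,
       -0.00031087, -0.00115121]), 'effort': array([-1.11003491e-02, -5.67880583e+01, -5.83805770e+00, -2.79914296e+01,
       -6.89068995e-02,  2.40558072e-02,  1.81792126e-05]), 'position': array([ 157.31542119, -630.02062567,  225.77362477]), 'tool_rot': array([[ 9.70188621e-01,  2.42350739e-01, -3.98289300e-04],
       [ 2.42351064e-01, -9.70187065e-01,  1.73785945e-03],
       [ 3.47563965e-05, -1.78257730e-03, -9.99998411e-01]]), 'ft_force': array([ 0.31760132,  0.28767047, -0.15250661]), 'torque': array([ 0.00884956,  0.02947878, -0.05418962]), 'finger_force': 0.0, 'finger_gap': 0.9974991900082115}
18.8
{'fov_y': 63.50219035922486, 'cx': 277.33821562589037, 'cy': 213.37715517432608, 'tool_from_camera': array([[-9.90644725e-05, -9.56911593e-01, -2.90379397e-01,
         7.92194263e+01],
       [ 9.99999915e-01,  2.14157854e-05, -4.11728514e-04,
         4.66152726e-01],
       [ 4.00206491e-04, -2.90379413e-01,  9.56911509e-01,
        -1.59681737e+02],
       [ 0.00000000e+00,  0.00000000e+00,  0.00000000e+00,
         1.00000000e+00]])}
```

View pics/top0.png

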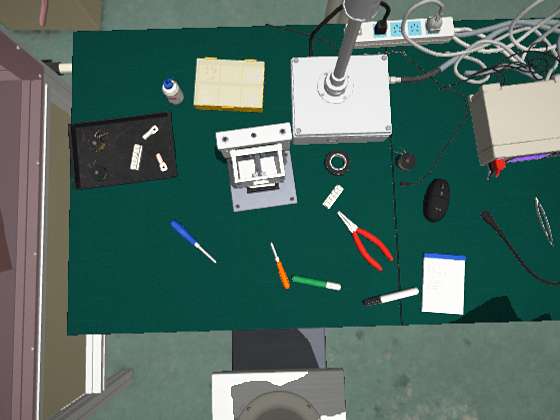

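View pics/side0.png

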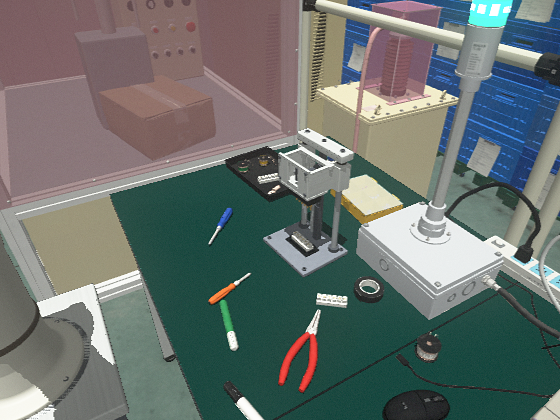

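Top view: the blue driver runs from tip (215,262) to end (173,223). The orange one runs from tip (271,243) to end (287,288). The stand's base front corners are at (234,210) and (297,205).

```bash
cat > h.py <<'E'
import numpy as np, cv2
from rig import env
def cal(n):
    c=env.get_calibration(n); f=210/np.tan(np.radians(c["fov_y"]/2))
    if n=="wrist":
        s=env.get_state(); T=c["tool_from_camera"]; Rw=s["tool_rot"]@T[:3,:3]; tw=s["tool_rot"]@T[:3,3]+s["position"]
        R=Rw.T; t=-R@tw
    else: R,t=c["R"],c["t"]
    return f,c["cx"],c["cy"],R,t
def ray(C,u,v,z):
    f,cx,cy,R,t=C; o=-R.T@t; d=R.T@np.array([(u-cx)/f,(v-cy)/f,1]); return o+d*(z-o[2])/d[2]
def proj(C,X):
    f,cx,cy,R,t=C; p=R@np.asarray(X,float)+t; return np.array([cx+f*p[0]/p[2],cy+f*p[1]/p[2]])
E
python3 - <<'E'
from h import *
C=cal("top")
for nm,a,z in [("blue tip",(215,262),9),("blue end",(173,223),9),("or tip",(271,243),9),("or end",(287,288),9),("base fl",(234,210),12),("base fr",(297,205),12)]:
    print(nm,ray(C,*a,z).round(1))
im=cv2.imread("pics/top0.png"); 
a=cv2.resize(im[110:220,205:305],None,fx=5,fy=5,interpolation=cv2.INTER_CUBIC)
cv2.imwrite("pics/c1.png",a)
im=cv2.imread("pics/side0.png")
cv2.imwrite("pics/c2.png",cv2.resize(im[115:285,250:370],None,fx=3.5,fy=3.5,interpolation=cv2.INTER_CUBIC))
E
```

```text
blue tip [415.8 143.2   9. ]
blue end [514.5 245.3   9. ]
or tip [458.    5.2   9. ]
or end [347.8 -30.6   9. ]
base fl [541.9  94.1  12. ]
base fr [549.7 -61.7  12. ]
```

View pics/c1.png

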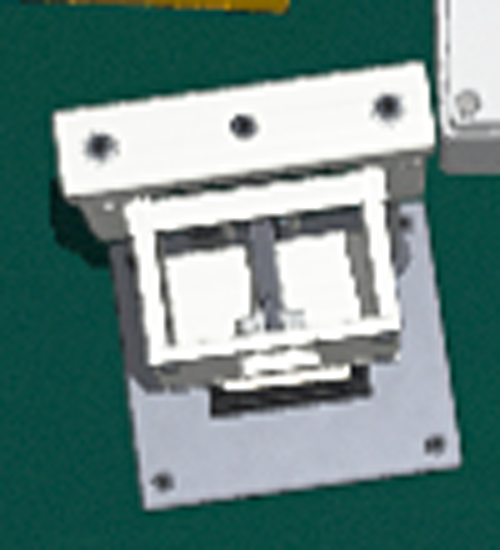

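View pics/c2.png

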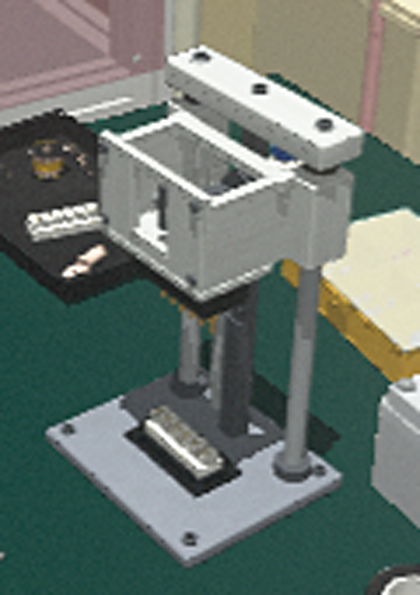

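Blue is the longer driver. The side crop shows the base corners, the window with its sill near crop (150,238), and the block under the pins. Next I'll fit the stand pose and plan the first moves.

```bash
cat >> h.py <<'E'
from scipy.spatial.transform import Rotation as Ro
def toolrot(xang,tilt=0):
    """tool x at world angle xang(deg), pointing down; tilt deg about tool y"""
    a=np.radians(xang); x=np.array([np.cos(a),np.sin(a),0]); z=np.array([0,0,-1.]); y=np.cross(z,x)
    return np.c_[x,y,z]@Ro.from_euler('y',tilt,degrees=True).as_matrix()
def rel(P,R,P0=None,R0=None):
    s=env.get_state(); R0=s["tool_rot"] if R0 is None else R0; P0=s["position"] if P0 is None else P0
    return (R0.T@(np.asarray(P)-P0)/250).round(4),(Ro.from_matrix(R0.T@R).as_rotvec()/np.pi).round(4)
E
python3 - <<'E'
from h import *
from scipy.optimize import least_squares
T,S=cal("top"),cal("side")
c1=lambda u,v:(205+u/5,110+v/5); c2=lambda u,v:(250+u/3.5,115+v/3.5)
obs=[(T,(-68,80,12),c1(145,508)),(T,(-68,-80,12),c1(462,465)),
(S,(-68,80,12),c2(47,430)),(S,(-68,-80,12),c2(187,558)),(S,(68,-80,12),c2(341,476))]
def W(p,X):
    c,s=np.cos(p[2]),np.sin(p[2]); return (p[0]+c*X[0]-s*X[1],p[1]+s*X[0]+c*X[1],X[2])
f=lambda p:np.concatenate([proj(C,W(p,X))-np.array(o) for C,X,o in obs])
r=least_squares(f,[620,10,.05]); print(r.x,np.degrees(r.x[2]),r.fun.round(1))
for C,n in((T,"top"),(S,"side")):
    print(n,proj(C,W(r.x,(-40,0,202.5))))
print("window",W(r.x,(-40,0,202.5)))
# blue driver segmentation
im=cv2.imread("pics/top0.png").astype(int); b,g,rr=im[...,0],im[...,1],im[...,2]
m=((b-rr>60)&(b-g>20)); m[:200]=0;m[280:]=0;m[:,:150]=0;m[:,240:]=0
v,u=np.nonzero(m); print(len(u),u.min(),u.max(),v.min(),v.max())
m2=(np.abs(b-rr)<40)&(rr>110); m2[:215]=0;m2[275:]=0;m2[:,:180]=0;m2[:,225:]=0
v2,u2=np.nonzero(m2); print(len(u2),u2.min(),u2.max(),v2.min(),v2.max())
H=np.array([ray(T,a,c,9)[:2] for a,c in zip(u,v)]); c=H.mean(0); w=np.linalg.svd(H-c)[2][0]; print(c,w,((H-c)@w).min(),((H-c)@w).max())
print(rel((430,-400,300),toolrot(14)))
E
```

```text
[6.14440882e+02 2.28733707e+01 1.08276512e-01] 6.203787152816662 [-0.4 -0.1  0.5 -0.4 -1.  -0.4 -0.5  0.5  1.  -0.2]
top [261.42534823 182.79966025]
side [292.21648519 181.37425056]
window (np.float64(574.6751286159292), np.float64(18.550768015756574), 202.5)
258 170 196 220 244
78 194 215 242 262
[492.57626994 221.79046882] [-0.69172849 -0.72215766] -39.325075995618604 40.29977395025955
(array([ 1.2812, -0.6288, -0.2957]), array([-0.0006, -0.    ,  0.0001]))
```

```bash
python3 - <<'E'
from h import *
s=env.get_state();R=s["tool_rot"];P=s["position"]
print(rel((370,-500,300),R))
print(rel((400,-270,300),R,(370,-500,300),R))
E
```

```text
(array([ 0.9514, -0.2989, -0.2963]), array([0., 0., 0.]))
(array([ 0.3394, -0.8635,  0.0016]), array([0., 0., 0.]))
```

Emit:
arm_command --motion '[[[0.24,-0.07,-0.07],[0,0,0],91],[[0.48,-0.15,-0.15],[0,0,0],91],[[0.71,-0.22,-0.22],[0,0,0],91],[[0.95,-0.3,-0.3],[0,0,0],91]]'

```text
time: 0.6
position: [362.8, -504.1, 298.8]
tool_rot: [[0.97, 0.242, -0.0], [0.242, -0.97, 0.001], [-0.0, -0.001, -1.0]]
ft_force: [0.4, -1.4, 0.4]
finger_gap: 0.993
finger_force: 0.0
```

Emit:
arm_command --motion '[[[0.09,-0.22,0],[0,0,0],91],[[0.17,-0.44,0],[0,0,0],91],[[0.26,-0.66,0],[0,0,0],91],[[0.34,-0.86,0],[0,0,0],91],[[0.34,-0.86,0],[0,0,0],91]]'

```text
time: 1.23
position: [392.9, -271.6, 298.9]
tool_rot: [[0.968, 0.25, -0.0], [0.25, -0.968, -0.0], [-0.0, 0.0, -1.0]]
ft_force: [1.0, 0.1, 0.2]
finger_gap: 0.993
finger_force: 0.0
```

```bash
python3 - <<'E'
from h import *
s=env.get_state();print(s["time"],s["position"],s["joint_pos"].round(2),s["ft_force"])
print(rel((440,-30,300),toolrot(30)),rel((473,201,120),toolrot(46.2),(440,-30,300),toolrot(30)))
E
```

```text
1.225 [ 392.92269419 -271.63083329  298.91491437] [ 1.15  0.13 -0.65  1.87  0.08  1.17 -0.85] [1.00143916 0.13232137 0.24872279]
(array([ 0.4237, -0.8889, -0.0045]), array([-0.    ,  0.0001, -0.0863])) (array([ 0.5763, -0.7342,  0.72  ]), array([ 0.  ,  0.  , -0.09]))
```

Emit:
arm_command --motion '[[[0.11,-0.22,0],[0,0,-0.02],91],[[0.21,-0.44,0],[0,0,-0.04],91],[[0.32,-0.66,0],[0,0,-0.06],91],[[0.42,-0.89,0],[0,0,-0.086],91]]'

```text
time: 1.72
position: [440.3, -34.6, 298.8]
tool_rot: [[0.87, 0.493, 0.001], [0.493, -0.87, -0.0], [0.0, 0.001, -1.0]]
ft_force: [1.8, 0.3, -0.3]
finger_gap: 0.99
finger_force: 0.0
```

Emit:
arm_command --motion '[[[0.12,-0.15,0.14],[0,0,-0.02],91],[[0.24,-0.3,0.28],[0,0,-0.04],91],[[0.36,-0.45,0.42],[0,0,-0.06],91],[[0.48,-0.6,0.56],[0,0,-0.08],91],[[0.57,-0.73,0.64],[0,0,-0.09],91],[[0.57,-0.73,0.64],[0,0,-0.09],91],[[0.57,-0.73,0.64],[0,0,-0.09],91]]'

```text
time: 2.6
position: [474.3, 192.7, 138.3]
tool_rot: [[0.699, 0.715, -0.001], [0.715, -0.699, -0.001], [-0.001, -0.0, -1.0]]
ft_force: [-0.9, 0.2, 0.7]
finger_gap: 0.989
finger_force: 0.0
```

```bash
python3 - <<'E'
from h import *
s=env.get_state();print(s["time"],s["position"],s["joint_pos"].round(2),s["ft_force"],s["tool_rot"].round(3))
C=cal("wrist"); im=env.capture("wrist")[:,:,::-1].copy()
w=np.array([-.6917,-.7222,0]);c=np.array([492.6,221.8,9])
for d in (111.5,41,-41): print(proj(C,c+w*d))
cv2.imwrite("pics/w1.png",im)
E
```

```text
2.6 [474.3388504  192.70663849 138.29588121] [ 0.29  0.49 -0.91  1.96  0.49  0.92 -1.64] [-0.88950291  0.24143062  0.70088662] [[ 0.699  0.715 -0.001]
 [ 0.715 -0.699 -0.001]
 [-0.001 -0.    -1.   ]]
[270.27756169 282.95746893]
[268.96771664 211.80666767]
[267.20049405 115.81111249]
```

View pics/w1.png

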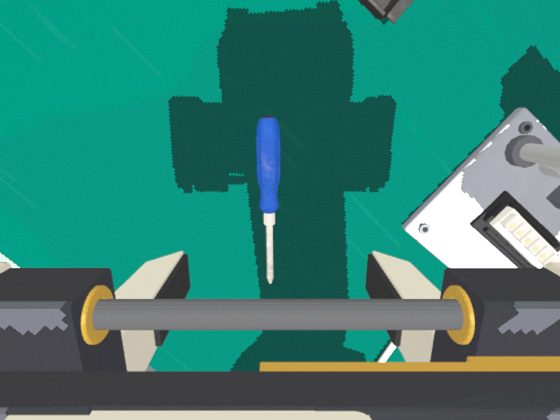

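The wrist view agrees: tip at (270,283), handle front at (268,212), handle end at (267,117). The predicted positions match within about a pixel.

```bash
python3 - <<'E'
from h import *
w=np.array([-.6917,-.7222,0]);c=np.array([492.6,221.8,9]); ang=np.degrees(np.arctan2(.7222,.6917)); R=toolrot(ang,-10)
G=c+w*29; P=G+6*R[:,2]; print(P,R.round(3)); P2=P+[0,0,40]
print(rel(P2,R)); print(rel(P,R,P2,R))
E
```

```text
[471.82003316 200.10375589   3.09115348] [[ 0.681  0.722 -0.12 ]
 [ 0.711 -0.692 -0.125]
 [-0.174  0.    -0.985]]
(array([ 0.0148, -0.0309,  0.3825]), array([-0.0001, -0.0554, -0.0037]))
(array([0.0278, 0.    , 0.1576]), array([0., 0., 0.]))
```

Emit:
arm_command --motion '[[[0.01,-0.02,0.13],[0,-0.02,0],80],[[0.015,-0.03,0.26],[0,-0.04,0],60],[[0.015,-0.031,0.38],[0,-0.055,-0.004],60],[[0.015,-0.031,0.38],[0,-0.055,-0.004],60],[[0.015,-0.031,0.38],[0,-0.055,-0.004],60],[[0.015,-0.031,0.38],[0,-0.055,-0.004],60]]'

```text
time: 3.4
position: [472.2, 201.4, 45.4]
tool_rot: [[0.68, 0.723, -0.116], [0.713, -0.69, -0.123], [-0.169, 0.001, -0.986]]
ft_force: [-0.0, 0.3, 0.9]
finger_gap: 0.654
finger_force: 0.0
```

```bash
python3 - <<'E'
from h import *
w=np.array([-.6917,-.7222,0]);c=np.array([492.6,221.8,9]); ang=np.degrees(np.arctan2(.7222,.6917)); R=toolrot(ang,-10)
s=env.get_state(); print(s["position"],s["tool_rot"].round(3),s["ft_force"].round(1))
G=c+w*29; P=G+6*R[:,2]; print(rel(P,R))
E
```

```text
[472.22276454 201.44255312  45.37035806] [[ 0.68   0.723 -0.116]
 [ 0.713 -0.69  -0.123]
 [-0.169  0.001 -0.986]] [-0.   0.3  0.9]
(array([0.0237, 0.0024, 0.1675]), array([ 0.0003, -0.0014,  0.0005]))
```

Emit:
arm_command --motion '[[[0.012,0.002,0.08],[0,0,0],50],[[0.024,0.002,0.15],[0,0,0],50],[[0.024,0.002,0.164],[0,0,0],50],[[0.024,0.002,0.164],[0,0,0],50]]'

```text
time: 3.9
position: [470.1, 200.3, 1.8]
tool_rot: [[0.679, 0.725, -0.121], [0.714, -0.689, -0.125], [-0.174, -0.001, -0.985]]
ft_force: [-0.7, -2.1, 1.9]
finger_gap: 0.547
finger_force: 1.2
```

Emit:
arm_command --motion '[[[0,0,0],[0,0,0],10],[[0,0,0],[0,0,0],0],[[0,0,0],[0,0,0],0],[[0,0,0],[0,0,0],0],[[0,0,0],[0,0,0],0],[[0,0,0],[0,0,0],0]]' --squeeze 60

```text
time: 4.65
position: [470.6, 200.8, 2.2]
tool_rot: [[0.679, 0.724, -0.119], [0.714, -0.689, -0.124], [-0.172, -0.001, -0.985]]
ft_force: [-0.1, -0.5, -0.9]
finger_gap: 0.173
finger_force: 60.0
```

```bash
python3 - <<'E'
from h import *
R=env.get_state()["tool_rot"]
P=env.get_state()["position"]; print(rel(P+[0,0,40],R),rel((450,120,210),R))
E
```

```text
(array([-0.0275, -0.0002, -0.1576]), array([0., 0., 0.])) (array([-0.4295,  0.1623, -0.7689]), array([0., 0., 0.]))
```

Emit:
arm_command --motion '[[[-0.01,0,-0.05],[0,0,0],0],[[-0.03,0,-0.16],[0,0,0],0],[[-0.13,0.04,-0.32],[0,0,0],0],[[-0.23,0.08,-0.47],[0,0,0],0],[[-0.33,0.12,-0.62],[0,0,0],0],[[-0.43,0.16,-0.77],[0,0,0],0],[[-0.43,0.16,-0.77],[0,0,0],0],[[-0.43,0.16,-0.77],[0,0,0],0]]'

```text
time: 5.65
position: [449.4, 120.3, 210.5]
tool_rot: [[0.679, 0.724, -0.119], [0.714, -0.689, -0.124], [-0.172, -0.0, -0.985]]
ft_force: [0.5, -0.3, -1.6]
finger_gap: 0.171
finger_force: 60.0
```

```bash
python3 - <<'E'
from h import *
s=env.get_state(); print(s["position"],s["tool_rot"].round(3),s["ft_force"].round(1),s["finger_force"],s["finger_gap"])
# target yaw 186.2 tilt -10
R=toolrot(186.2,-10); print(rel((420,90,214),R)); R1=toolrot(116.2,-10); print(rel((435,105,212),R1)); print(rel((420,90,214),R,(435,105,212),R1))
E
```

```text
[449.38818527 120.28648652 210.46365183] [[ 0.679  0.724 -0.119]
 [ 0.714 -0.689 -0.124]
 [-0.172 -0.    -0.985]] [ 0.5 -0.3 -1.6] 59.96158472058596 0.1707221790849172
(array([-0.1687, -0.0016,  0.0151]), array([-1.342e-01, -4.000e-04, -7.649e-01]))
(array([-0.0838,  0.0005,  0.0084]), array([-0.0671, -0.0006, -0.3819]))
(array([-0.0283, -0.0803, -0.0031]), array([-0.0675,  0.    , -0.383 ]))
```

Emit:
arm_command --motion '[[[-0.012,0,0],[-0.0096,0,-0.0546],0],[[-0.024,0,0],[-0.0192,0,-0.109],0],[[-0.036,0,0],[-0.0288,0,-0.164],0],[[-0.048,0,0],[-0.0383,0,-0.218],0],[[-0.06,0,0.005],[-0.048,0,-0.273],0],[[-0.072,0,0.008],[-0.0575,0,-0.327],0],[[-0.084,0,0.008],[-0.0671,0,-0.382],0],[[-0.084,0,0.008],[-0.0671,0,-0.382],0]]'

```text
time: 6.65
position: [433.7, 105.2, 211.0]
tool_rot: [[-0.435, 0.897, 0.074], [0.884, 0.442, -0.154], [-0.171, -0.001, -0.985]]
ft_force: [0.7, 0.5, -0.6]
finger_gap: 0.175
finger_force: 60.0
```

Emit:
arm_command --motion '[[[-0.004,-0.012,0],[-0.0096,0,-0.0547],0],[[-0.008,-0.024,0],[-0.0193,0,-0.109],0],[[-0.012,-0.036,0],[-0.0289,0,-0.164],0],[[-0.016,-0.048,0],[-0.0386,0,-0.219],0],[[-0.02,-0.06,0],[-0.0482,0,-0.274],0],[[-0.024,-0.07,0],[-0.0579,0,-0.328],0],[[-0.028,-0.08,0],[-0.0675,0,-0.383],0],[[-0.028,-0.08,0],[-0.0675,0,-0.383],0]]'

```text
time: 7.65
position: [420.1, 90.0, 213.2]
tool_rot: [[-0.979, -0.107, 0.172], [-0.105, 0.994, 0.021], [-0.173, 0.003, -0.985]]
ft_force: [-0.2, -0.8, -1.2]
finger_gap: 0.173
finger_force: 60.0
```

```bash
python3 - <<'E'
from h import *
s=env.get_state(); P=s["position"]; print(P,s["tool_rot"].round(3),s["joint_pos"].round(2),s["ft_force"].round(1),s["finger_force"])
# driver in tool frame from pick pose
Rg=np.array([[.679,.724,-.119],[.714,-.689,-.124],[-.172,-.001,-.985]]); Pg=np.array([470.6,200.8,2.2])
w=np.array([-.6917,-.7222,0]);c=np.array([492.6,221.8,9])
tip=Rg.T@(c+w*111.5-Pg); end=Rg.T@(c-w*41-Pg); print("tip in tool",tip,"end",end)
np.save("tip.npy",np.array([tip,end]))
for n in("side","top"):
    im=env.capture(n)[:,:,::-1]; cv2.imwrite(f"pics/{n}1.png",im); C=cal(n)
    print(n,proj(C,P+s["tool_rot"]@tip),proj(C,P+s["tool_rot"]@end))
print("tip world",P+s["tool_rot"]@tip)
a=cv2.imread("pics/side1.png")[120:300,150:370]; b=cv2.imread("pics/top1.png")[110:290,180:400]
cv2.imwrite("pics/st1.png",np.vstack([cv2.resize(x,(733,600))[:,:] for x in (a,)])); cv2.imwrite("pics/tt1.png",cv2.resize(b,(733,600)))
E
```

```text
[420.12218227  90.03852748 213.17655668] [[-0.979 -0.107  0.172]
 [-0.105  0.994  0.021]
 [-0.173  0.003 -0.985]] [ 1.22  0.07 -1.53  2.2   0.15  0.77  1.28] [-0.2 -0.8 -1.2] 59.96199848537799
tip in tool [-81.10023365   1.0959575    7.24295865] end [ 69.1603191   1.583195  -18.9664691]
side [242.75555148 166.04128172] [175.74215863 188.94929867]
top [221.46816879 219.00175608] [230.82697546 295.58803012]
tip world [500.6687402   99.79992635 220.09584638]
```

View pics/st1.png

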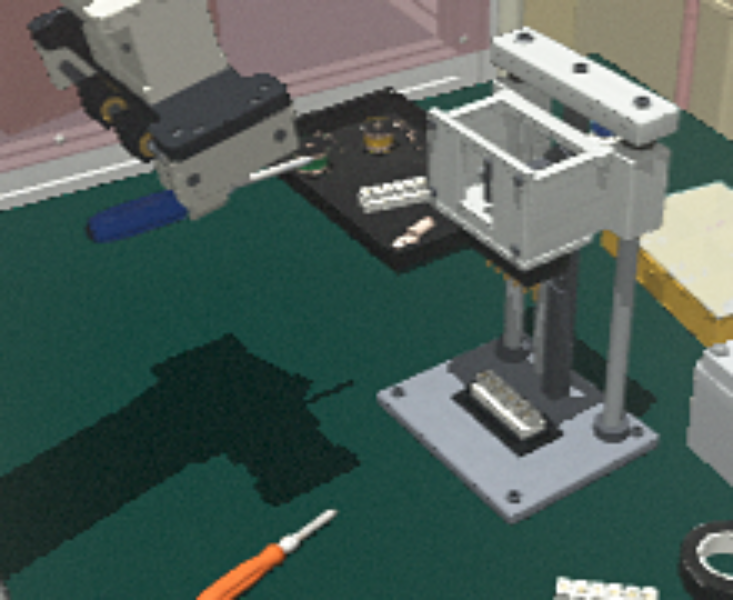

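The side crop shows the driver held level. The tip is at crop (313,157), which is full-image (244,167), within about 1 px of the prediction. I'll refine the tip and the stand numerically.

```bash
python3 - <<'E'
from h import *
tip,end=np.load("tip.npy"); s=env.get_state(); P,R=s["position"],s["tool_rot"]; ax=(end-tip)/np.linalg.norm(end-tip)
for n in("side","top"):
    C=cal(n); a=cv2.imread(f"pics/{n}0.png").astype(int); b=cv2.imread(f"pics/{n}1.png").astype(int)
    d=np.abs(a-b).sum(2); pr=[proj(C,P+R@(tip+ax*k)) for k in (0,15,30,45)]
    print(n,np.round(pr,1).tolist())
    t=pr[0].astype(int); print(d[t[1]-5:t[1]+9, t[0]-10:t[0]+8])
st=(614.44,22.87,.10828)
def W(X):
    c,s_=np.cos(st[2]),np.sin(st[2]); return (st[0]+c*X[0]-s_*X[1],st[1]+s_*X[0]+c*X[1],X[2])
for n in("side","top"):
    C=cal(n); o,k=((150,120),3.333) if n=="side" else ((205,110),5)
    for X in [(-40,50,250),(-40,-50,250),(-40,50,187),(-40,-50,187),(-40,16,197),(-40,-16,197),(-40,16,241),(-40,-16,241)]: print(n,X,((proj(C,W(X))-o)*k).round(0))
E
```

```text
side [[242.9, 166.1], [236.8, 168.2], [230.6, 170.3], [224.3, 172.4]]
[[109  49  71 150 233 254 204  54  15   7  23   4   5  11   9  10  10   7]
 [187 154 119 229 250 206 197  86  13  11   6   8   7   5  18   4   3  13]
 [244 267 227 241 202 197 202 115  10   8   6  15   7  15   8  10  11   9]
 [235 201 184 161 177 206 210  82   5   7   4   8   5   3  10   9   3   3]
 [171 183 180 160 167 107   5  23   9   3  17   7   4   8  14   7   1  26]
 [184 194 189 109  48  10  27  17  27  11  11   6  12  14   6  13   8  10]
 [209 124  41  17  46  38  68 193 331 239 347 118  10   5  13   8  16  17]
 [125   5  26  32 176 533 590 540 504 314 209  59   5   3  30   6   6  12]
 [ 55 261 633 562 505 427 353 303 207 107  21   6  12   4   6   7   8   9]
 [661 646 549 449 236 166  30  29  27  10  23  13   3   8   8   2  22   4]
 [454 385 247 148  73  15  22  12  10   5  17   9  16  23   1  23   5   2]
 [ 89  63  16  25  29  26   6  21  24   5  12   6   7   9   4   3  12   9]
 [ 17   4  10   1  24  29  17  10   1   2   4  14   6  24   9   6  15   4]
 [ 11  16  24  16   9  11   9   4  22   6   4   5   3  
[... 952 characters left out ...]
  13 118  90 475 538 251  32  27  24]
 [ 28  30  32  36  86  26   3  26  13  21 107  98 485 554 333  39   9   7]
 [101 103  89  82  85  83  24   7   8  17 105  66 469 554 360  45  28  13]]
side (-40, 50, 250) [427. 106.]
side (-40, -50, 250) [527. 171.]
side (-40, 50, 187) [428. 192.]
side (-40, -50, 187) [523. 261.]
side (-40, 16, 197) [459. 201.]
side (-40, -16, 197) [490. 223.]
side (-40, 16, 241) [459. 140.]
side (-40, -16, 241) [491. 161.]
top (-40, 50, 250) [151. 361.]
top (-40, -50, 250) [404. 326.]
top (-40, 50, 187) [165. 387.]
top (-40, -50, 187) [402. 354.]
top (-40, 16, 197) [244. 372.]
top (-40, -16, 197) [321. 361.]
top (-40, 16, 241) [238. 353.]
top (-40, -16, 241) [319. 342.]
```

View pics/tt1.png

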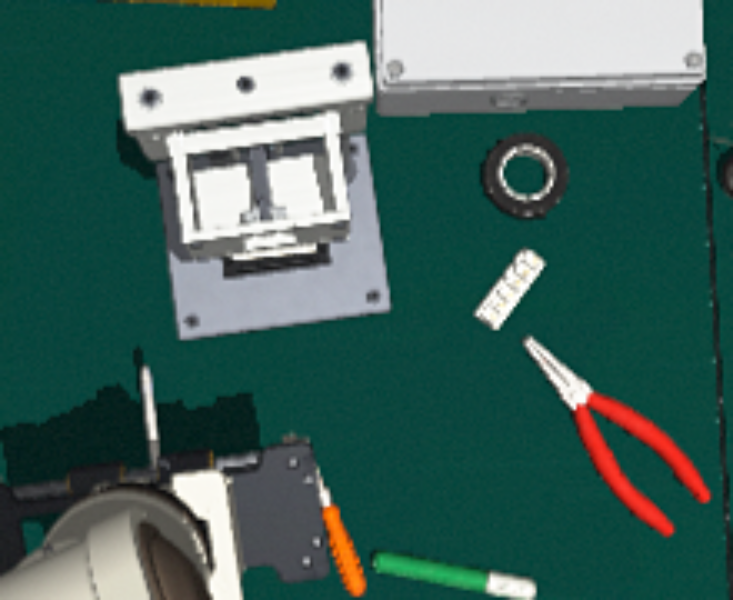

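The top crop shows the driver tip at (147,368), with its shaft yawed slightly toward −y. The stand's front plate runs from (178,245) to (348,218). I'll triangulate the tip and cross-check the stand.

```bash
python3 - <<'E'
from h import *
from scipy.optimize import least_squares
T,S=cal("top"),cal("side")
s=env.get_state();P,R=s["position"],s["tool_rot"]
tri=lambda ut,us:least_squares(lambda X:np.r_[proj(T,X)-ut,proj(S,X)-us],[500,100,215.])
r=tri((223.9,219.7),(243,167)); print("tip",r.x,r.fun.round(2))
tip,end=np.load("tip.npy"); print("expected",P+R@tip)
c1=lambda u,v:(205+u/5,110+v/5); c2=lambda u,v:(250+u/3.5,115+v/3.5); c3=lambda u,v:(150+u*.3,120+v*.3); c4=lambda u,v:(180+u*.3,110+v*.3)
obs=[(T,(-68,80,12),c1(145,508)),(T,(-68,-80,12),c1(462,465)),(S,(-68,80,12),c2(47,430)),(S,(-68,-80,12),c2(187,558)),(S,(68,-80,12),c2(341,476)),
(T,('b',0,271),c1(243,126)),(S,('b',0,271),c2(259,90)),
(T,(-40,50,'t'),c1(146,364)),(T,(-40,-50,'t'),c1(397,328)),(S,(-40,50,'t'),c3(429,107)),(S,(-40,-50,'t'),c3(529,172))]
def W(p,X):
    X=[{'b':p[3],'t':p[4]}.get(v,v) for v in X]
    c,s=np.cos(p[2]),np.sin(p[2]); return (p[0]+c*X[0]-s*X[1],p[1]+s*X[0]+c*X[1],X[2])
r=least_squares(lambda p:np.concatenate([proj(C,W(p,X))-np.array(o) for C,X,o in obs]),[614,22,.1,50,250]); print(r.x,np.degrees(r.x[2]));print(r.fun.reshape(-1,2).round(1)); print(W(r.x,(-40,0,202.5)))
E
```

```text
tip [499.02402367  94.9130024  220.65089463] [-0.01  0.02  0.03 -0.  ]
expected [500.79498289  99.45119181 220.14448463]
[6.14684840e+02 2.38753322e+01 1.10660268e-01 4.18527764e+01
 2.48757370e+02] 6.340366309778587
[[-0.7 -0.1]
 [ 0.1 -0.5]
 [-1.1 -0.6]
 [-0.5  0.2]
 [ 0.8 -0.6]
 [ 0.3 -0.1]
 [-0.1  0. ]
 [ 0.5 -0.6]
 [ 1.  -0.5]
 [-0.8  0.1]
 [-0.7  0.1]]
(np.float64(574.9295038904539), np.float64(19.457950006807412), 202.5)
```

```bash
python3 - <<'E'
from h import *
s=env.get_state();P,R=s["position"],s["tool_rot"]
t=R.T@(np.array([499.4,95.2,220.3])-P); print(t); np.save("tip2.npy",t)
R1=toolrot(188.8,-10); X=np.array([574.9,19.5,202.8])-30*np.array([.9939,.1104,0])
P1=X-R1@t; print(P1); m=rel(P1,R1); print(m)
E
```

```text
[-79.32293408  -2.98483431   6.76218994]
[466.26767634   7.00713244 195.68517413]
(array([-0.1341, -0.3491,  0.0939]), array([-0.0019, -0.0001, -0.0153]))
```

Emit:
arm_command --motion '[[[-0.02,-0.1,0.03],[0,0,-0.008],0],[[-0.04,-0.2,0.06],[0,0,-0.0153],0],[[-0.06,-0.3,0.085],[-0.002,0,-0.0153],0],[[-0.09,-0.349,0.094],[-0.002,0,-0.0153],0],[[-0.134,-0.349,0.094],[-0.002,0,-0.0153],0],[[-0.134,-0.349,0.094],[-0.002,0,-0.0153],0],[[-0.134,-0.349,0.094],[-0.002,0,-0.0153],0]]'

```text
time: 8.62
position: [466.2, 8.3, 195.6]
tool_rot: [[-0.973, -0.157, 0.171], [-0.155, 0.988, 0.028], [-0.173, 0.0, -0.985]]
ft_force: [-0.8, 0.2, -1.1]
finger_gap: 0.17
finger_force: 60.0
```

```bash
python3 - <<'E'
from h import *
t=np.load("tip2.npy"); s=env.get_state();P,R=s["position"],s["tool_rot"]; print(P,"tip",P+R@t,R.round(3)[:,0],s["ft_force"].round(2),s["joint_pos"].round(2))
for n in("side","top"):
    im=env.capture(n)[:,:,::-1]; cv2.imwrite(f"pics/{n}2.png",im); print(n,proj(cal(n),P+R@t))
a=cv2.imread("pics/side2.png")[140:230,220:350];b=cv2.imread("pics/top2.png")[120:250,220:320]
cv2.imwrite("pics/m2.png",np.hstack([cv2.resize(a,(455,315),interpolation=cv2.INTER_CUBIC),cv2.resize(b,(242,315),interpolation=cv2.INTER_CUBIC)]))
E
```

```text
[466.18234075   8.33438986 195.57921079] tip [544.96028068  17.86072474 202.65377391] [-0.973 -0.155 -0.173] [-0.81  0.22 -1.08] [ 1.11  0.27 -1.29  2.15  0.38  0.77  1.32]
side [279.95036597 185.2780502 ]
top [262.13508122 197.083004  ]
```

View pics/m2.png

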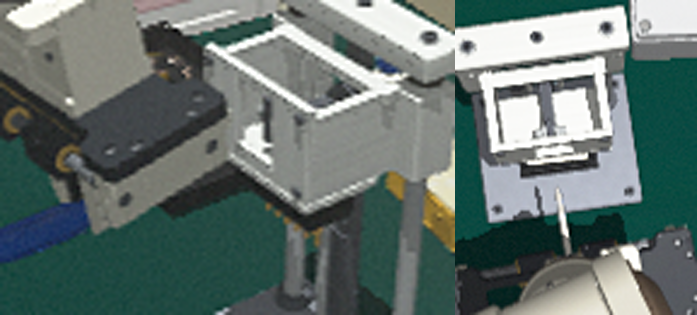

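The tip is at composite (557,188), which is full-image (262,198), where predicted, and it lines up with the window. Now I insert.

```bash
python3 - <<'E'
from h import *
R=env.get_state()["tool_rot"]; d=np.array([.9939,.1104,0]); y=np.array([-.1104,.9939,0])
print(R.T@d/25, R.T@[0,0,1]/25, R.T@y/25, "per 10mm")
t=np.load("tip2.npy"); s=env.get_state(); e=s["position"]+R@t-[574.9,19.5,202.5]; print(e@d,e@y,e[2])
E
```

```text
[-0.03935241 -0.00188244  0.00691991] [-6.92683439e-03 -1.43724883e-05 -3.93956693e-02] [-0.00185649  0.03995619  0.00031184] per 10mm
-30.09575998474749 1.147409540658738 0.15310273768722027
```

Emit:
arm_command --motion '[[[-0.03,-0.006,0.005],[0,0,0],0],[[-0.063,-0.007,0.011],[0,0,0],0],[[-0.094,-0.009,0.0165],[0,0,0],0],[[-0.126,-0.01,0.022],[0,0,0],0],[[-0.145,-0.011,0.0255],[0,0,0],0],[[-0.165,-0.012,0.029],[0,0,0],0],[[-0.165,-0.012,0.029],[0,0,0],0]]'

```text
time: 9.6
position: [508.6, 11.2, 195.7]
tool_rot: [[-0.973, -0.157, 0.172], [-0.155, 0.988, 0.027], [-0.174, 0.0, -0.985]]
ft_force: [-0.1, -0.1, -1.7]
finger_gap: 0.176
finger_force: 60.0
```

Emit:
arm_command --motion '[[[-0.02,-0.001,0.0035],[0,0,0],0],[[-0.04,-0.002,0.007],[0,0,0],0],[[-0.06,-0.003,0.0105],[0,0,0],0],[[-0.0787,-0.0038,0.0138],[0,0,0],0],[[-0.0787,-0.0038,0.0138],[0,0,0],0],[[-0.0787,-0.0038,0.0138],[0,0,0],0]]'

```text
time: 10.35
position: [528.1, 13.3, 195.6]
tool_rot: [[-0.973, -0.157, 0.171], [-0.155, 0.988, 0.027], [-0.173, 0.0, -0.985]]
ft_force: [0.2, -0.4, -0.9]
finger_gap: 0.174
finger_force: 60.0
```

```bash
cat > st.py <<'E'
from h import *
def show():
    t=np.load("tip2.npy"); s=env.get_state(); R=s["tool_rot"]; e=s["position"]+R@t-[574.9,19.5,202.5]
    d=np.array([.9939,.1104,0]); y=np.array([-.1104,.9939,0])
    print(round(s["time"],2),"tip rel",(e@d).round(1),(e@y).round(1),e[2].round(2),"F",s["ft_force"].round(2),"M",s["torque"].round(3),"z",s["position"][2].round(2), "gap",s["finger_gap"].round(3),"pitch",R[2,0].round(4))
E
python3 -c "
from st import *
show()
for i in range(4): env.capture('top'); show()"
```

```text
Traceback (most recent call last):
  File "st.py", line 5, in show
    print(round(s["time"],2),"tip rel",(e@d).round(1),(e@y).round(1),e[2].round(2),"F",s["ft_force"].round(2),"M",s["torque"].round(3),"z",s["position"][2].round(2), "gap",s["finger_gap"].round(3),"pitch",R[2,0].round(4))
                                                                                                                                                                            ^^^^^^^^^^^^^^^^^^^^^
AttributeError: 'float' object has no attribute 'round'
```

```bash
sed -i 's/s\["finger_gap"\].round(3)/round(s["finger_gap"],3)/' st.py
python3 -c "
from st import *
show()
for i in range(5): env.capture('top'); show()"
```

```text
10.35 tip rel 32.1 -0.2 0.17 F [ 0.16 -0.36 -0.87] M [ 0.097  0.057 -0.014] z 195.58 gap 0.174 pitch -0.1733
10.4 tip rel 32.1 -0.3 0.18 F [ 0.13 -0.01 -1.24] M [0.093 0.047 0.013] z 195.6 gap 0.175 pitch -0.1733
10.45 tip rel 32.1 -0.4 0.22 F [ 0.48  0.29 -1.43] M [0.059 0.081 0.072] z 195.63 gap 0.171 pitch -0.1734
10.5 tip rel 32.1 -0.4 0.25 F [ 0.25  0.5  -0.45] M [ 0.058  0.074 -0.011] z 195.66 gap 0.171 pitch -0.1734
10.55 tip rel 32.1 -0.4 0.28 F [-0.22  0.6  -0.8 ] M [ 0.05   0.023 -0.032] z 195.68 gap 0.174 pitch -0.1735
10.6 tip rel 32.2 -0.5 0.32 F [-0.38 -1.   -1.31] M [ 0.078  0.062 -0.01 ] z 195.71 gap 0.17 pitch -0.1736
```

Emit:
arm_command --motion '[[[-0.0007,0,-0.004],[0,0,0],0],[[-0.0014,0,-0.0079],[0,0,0],0],[[-0.0014,0,-0.0079],[0,0,0],0]]'

```text
time: 10.98
position: [528.3, 13.2, 197.8]
tool_rot: [[-0.973, -0.157, 0.172], [-0.154, 0.988, 0.027], [-0.174, -0.0, -0.985]]
ft_force: [-0.2, -0.2, -1.4]
finger_gap: 0.174
finger_force: 60.0
```

```bash
cat >> st.py <<'E'
def avg(n=5):
    F=[];M=[]
    for i in range(n):
        env.capture('top'); s=env.get_state(); F.append(s["ft_force"]); M.append(s["torque"])
    show(); print("avgF",np.mean(F,0).round(2),"avgM",np.mean(M,0).round(3))
E
python3 -c "
from st import *
avg(5)"
```

```text
11.22 tip rel 32.2 -0.4 2.28 F [-0.32  0.33 -0.57] M [0.089 0.042 0.008] z 197.67 gap 0.173 pitch -0.1735
avgF [-0.24  0.31 -1.28] avgM [ 0.077  0.079 -0.008]
```

Emit:
arm_command --motion '[[[-0.0007,0,-0.004],[0,0,0],0],[[-0.0014,0,-0.0079],[0,0,0],0],[[-0.0014,0,-0.0079],[0,0,0],0]]'

```text
time: 11.6
position: [528.3, 13.2, 199.8]
tool_rot: [[-0.973, -0.157, 0.172], [-0.154, 0.988, 0.027], [-0.174, -0.0, -0.985]]
ft_force: [0.5, 0.3, 0.4]
finger_gap: 0.174
finger_force: 60.0
```

```bash
python3 -c "
from st import *
avg(5)"
```

```text
11.85 tip rel 32.2 -0.4 4.28 F [ 1.12 -0.01 -0.94] M [ 0.05   0.026 -0.006] z 199.68 gap 0.168 pitch -0.1735
avgF [ 0.12  0.26 -1.09] avgM [0.079 0.049 0.006]
```

Emit:
arm_command --motion '[[[-0.0007,0,-0.004],[0,0,0],0],[[-0.0014,0,-0.0079],[0,0,0],0],[[-0.0014,0,-0.0079],[0,0,0],0]]'

```text
time: 12.22
position: [528.4, 13.2, 201.9]
tool_rot: [[-0.973, -0.157, 0.172], [-0.154, 0.988, 0.027], [-0.174, -0.0, -0.985]]
ft_force: [1.0, -0.2, -0.7]
finger_gap: 0.172
finger_force: 60.0
```

```bash
python3 -c "
from st import *
avg(5)"
```

```text
12.47 tip rel 32.3 -0.4 6.31 F [ 0.19 -0.81 -0.44] M [ 0.076  0.103 -0.008] z 201.7 gap 0.172 pitch -0.1736
avgF [-0.04 -0.11 -0.5 ] avgM [0.074 0.081 0.018]
```

Emit:
arm_command --motion '[[[-0.0007,0,-0.004],[0,0,0],0],[[-0.0014,0,-0.0079],[0,0,0],0],[[-0.0014,0,-0.0079],[0,0,0],0]]'

```text
time: 12.85
position: [528.1, 13.2, 203.7]
tool_rot: [[-0.973, -0.157, 0.171], [-0.154, 0.988, 0.027], [-0.173, -0.0, -0.985]]
ft_force: [0.2, -1.2, -2.1]
finger_gap: 0.174
finger_force: 60.0
```

```bash
python3 -c "
from st import *
avg(6)"
```

```text
13.15 tip rel 32.2 -0.4 8.24 F [-0.69  0.05 -1.42] M [ 0.086  0.164 -0.004] z 203.65 gap 0.176 pitch -0.1734
avgF [-0.31  0.1  -1.62] avgM [ 0.061  0.177 -0.001]
```

Emit:
arm_command --motion '[[[-0.0007,0,-0.004],[0,0,0],0],[[-0.0014,0,-0.0079],[0,0,0],0],[[-0.0014,0,-0.0079],[0,0,0],0]]'

```text
time: 13.52
position: [528.2, 13.2, 205.8]
tool_rot: [[-0.973, -0.157, 0.171], [-0.154, 0.988, 0.027], [-0.174, -0.0, -0.985]]
ft_force: [-0.1, -0.2, -1.6]
finger_gap: 0.17
finger_force: 60.0
```

```bash
python3 -c "
from st import *
avg(6)"
```

```text
13.82 tip rel 32.3 -0.4 10.3 F [-0.36 -0.8  -1.08] M [0.039 0.234 0.001] z 205.69 gap 0.172 pitch -0.1735
avgF [-0.44 -0.48 -1.81] avgM [0.037 0.21  0.013]
```

Emit:
arm_command --motion '[[[-0.0007,0,-0.004],[0,0,0],0],[[-0.0014,0,-0.0079],[0,0,0],0],[[-0.0014,0,-0.0079],[0,0,0],0]]'

```text
time: 14.2
position: [528.3, 13.2, 207.8]
tool_rot: [[-0.973, -0.157, 0.172], [-0.154, 0.988, 0.027], [-0.174, -0.0, -0.985]]
ft_force: [-0.7, 0.4, -1.7]
finger_gap: 0.177
finger_force: 60.0
```

```bash
python3 -c "
from st import *
avg(6)"
```

```text
14.5 tip rel 32.3 -0.4 12.35 F [-0.68 -0.9  -0.48] M [0.032 0.143 0.008] z 207.74 gap 0.172 pitch -0.1736
avgF [-0.37 -0.37 -1.54] avgM [0.045 0.172 0.012]
```

Emit:
arm_command --motion '[[[-0.0007,0,-0.004],[0,0,0],0],[[-0.0014,0,-0.0079],[0,0,0],0],[[-0.0014,0,-0.0079],[0,0,0],0]]'

```text
time: 14.88
position: [528.4, 13.2, 209.9]
tool_rot: [[-0.973, -0.157, 0.172], [-0.154, 0.988, 0.027], [-0.174, -0.0, -0.985]]
ft_force: [0.6, 0.3, -2.4]
finger_gap: 0.176
finger_force: 60.0
```

```bash
python3 -c "
from st import *
avg(6)"
```

```text
15.18 tip rel 32.3 -0.4 14.37 F [ 0.73 -0.67 -1.47] M [-0.018  0.059  0.026] z 209.76 gap 0.171 pitch -0.1737
avgF [ 0.14 -0.14 -1.87] avgM [0.059 0.072 0.015]
```

Emit:
arm_command --motion '[[[-0.0007,0,-0.004],[0,0,0],0],[[-0.0007,0,-0.004],[0,0,0],0],[[-0.0007,0,-0.004],[0,0,0],0]]'

```text
time: 15.55
position: [528.2, 13.2, 210.7]
tool_rot: [[-0.973, -0.157, 0.171], [-0.154, 0.988, 0.027], [-0.174, -0.0, -0.985]]
ft_force: [0.6, -0.5, -2.0]
finger_gap: 0.176
finger_force: 60.0
```

```bash
python3 -c "
from st import *
avg(8)"
```

```text
15.95 tip rel 32.3 -0.4 15.34 F [ 0.69  0.21 -2.82] M [0.043 0.027 0.054] z 210.74 gap 0.173 pitch -0.1735
avgF [ 0.46 -0.07 -1.74] avgM [ 0.055  0.053 -0.013]
```

Emit:
arm_command --motion '[[[-0.0006,0,-0.0032],[0,0,0],0],[[-0.0006,0,-0.0032],[0,0,0],0],[[-0.0006,0,-0.0032],[0,0,0],0]]'

```text
time: 16.32
position: [528.3, 13.2, 211.6]
tool_rot: [[-0.973, -0.157, 0.172], [-0.154, 0.988, 0.027], [-0.174, -0.0, -0.985]]
ft_force: [0.3, -0.4, -1.5]
finger_gap: 0.176
finger_force: 60.0
```

```bash
python3 -c "
from st import *
avg(8)"
```

```text
16.73 tip rel 32.3 -0.4 16.18 F [ 1.28  0.6  -2.16] M [ 0.103  0.044 -0.017] z 211.57 gap 0.17 pitch -0.1736
avgF [ 0.89  0.24 -1.82] avgM [ 0.062  0.048 -0.001]
```

Emit:
arm_command --motion '[[[-0.0006,0,-0.0032],[0,0,0],0],[[-0.0006,0,-0.0032],[0,0,0],0],[[-0.0006,0,-0.0032],[0,0,0],0]]'

```text
time: 17.1
position: [528.0, 13.2, 212.2]
tool_rot: [[-0.973, -0.157, 0.171], [-0.154, 0.988, 0.027], [-0.173, -0.0, -0.985]]
ft_force: [1.2, 0.3, -2.2]
finger_gap: 0.175
finger_force: 60.0
```

```bash
python3 -c "
from st import *
avg(8)"
```

```text
17.5 tip rel 32.1 -0.4 16.85 F [ 0.26 -0.94 -2.92] M [ 0.068  0.32  -0.002] z 212.27 gap 0.178 pitch -0.1732
avgF [ 0.57 -0.14 -3.4 ] avgM [ 0.049  0.258 -0.004]
```

Emit:
arm_command --motion '[[[0.0004,0,0.002],[0,0,0],0],[[0.001,0,0.006],[0,0,0],0],[[0.0019,0,0.011],[0,0,0],0],[[0.003,0,0.017],[0,0,0],0],[[0.0041,0,0.0236],[0,0,0],0]]'

```text
time: 18.12
position: [528.2, 13.2, 206.2]
tool_rot: [[-0.973, -0.157, 0.171], [-0.154, 0.988, 0.027], [-0.173, -0.0, -0.985]]
ft_force: [-0.0, -0.0, -3.6]
finger_gap: 0.174
finger_force: 59.9
```

```bash
python3 -c "
from st import *
avg(6)"
```

```text
18.43 tip rel 32.2 -0.4 10.92 F [-1.08  0.41 -3.41] M [ 0.02   0.539 -0.068] z 206.33 gap 0.172 pitch -0.1734
avgF [-0.97 -0.09 -3.  ] avgM [0.014 0.482 0.001]
```

Emit:
arm_command --motion '[[[0.001,0,0.005],[0,0,0],0],[[0.0024,0,0.014],[0,0,0],0],[[0.0042,0,0.024],[0,0,0],0],[[0.006,0,0.034],[0,0,0],0],[[0.0077,0,0.044],[0,0,0],0],[[0.0095,0,0.054],[0,0,0],0],[[0.0112,0,0.064],[0,0,0],0],[[0.013,0,0.074],[0,0,0],0],[[0.0148,0,0.084],[0,0,0],0],[[0.0165,0,0.094],[0,0,0],0],[[0.0183,0,0.104],[0,0,0],0],[[0.02,0,0.114],[0,0,0],0],[[0.0218,0,0.124],[0,0,0],0],[[0.0235,0,0.134],[0,0,0],0],[[0.0253,0,0.144],[0,0,0],0],[[0.0271,0,0.154],[0,0,0],0],[[0.0288,0,0.164],[0,0,0],0],[[0.0304,0,0.173],[0,0,0],0],[[0.0316,0,0.18],[0,0,0],0],[[0.0316,0,0.18],[0,0,0],0]]'

```text
time: 20.92
position: [528.3, 13.2, 160.6]
tool_rot: [[-0.973, -0.157, 0.171], [-0.154, 0.988, 0.027], [-0.174, 0.0, -0.985]]
ft_force: [-0.0, -0.0, -2.8]
finger_gap: 0.173
finger_force: 59.9
```

```bash
python3 -c "
from st import *
avg(6)
im=env.capture('side')[:,:,::-1]; cv2.imwrite('pics/m3.png',cv2.resize(im[120:300,200:380],(600,600)))"
```

```text
21.23 tip rel 32.3 -0.4 -34.65 F [-1.03 -0.4  -3.13] M [ 0.005  0.486 -0.042] z 160.73 gap 0.176 pitch -0.1736
avgF [-1.04 -0.11 -3.34] avgM [0.024 0.54  0.014]
```

View pics/m3.png

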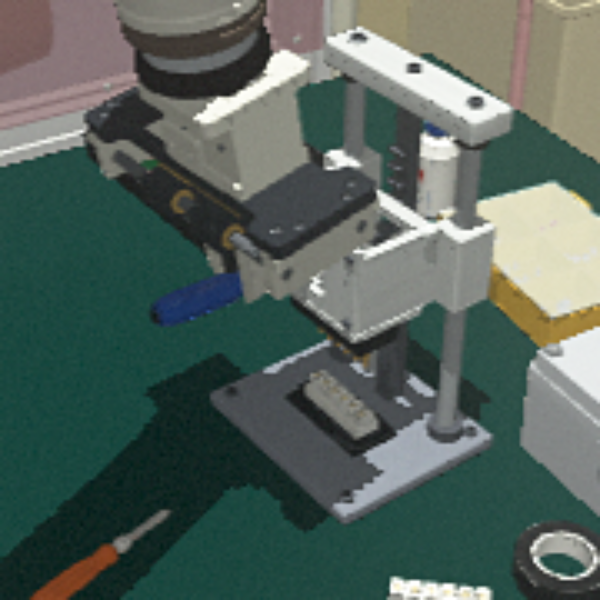

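The head is following down on the blade, with its pins at about (350,350) above the block.

Emit:
arm_command --motion '[[[0.001,0,0.005],[0,0,0],0],[[0.0024,0,0.014],[0,0,0],0],[[0.0042,0,0.024],[0,0,0],0],[[0.006,0,0.034],[0,0,0],0],[[0.0077,0,0.044],[0,0,0],0],[[0.0095,0,0.054],[0,0,0],0],[[0.0112,0,0.064],[0,0,0],0],[[0.013,0,0.074],[0,0,0],0],[[0.0148,0,0.084],[0,0,0],0],[[0.0165,0,0.094],[0,0,0],0],[[0.0183,0,0.104],[0,0,0],0],[[0.02,0,0.114],[0,0,0],0],[[0.0218,0,0.124],[0,0,0],0],[[0.0233,0,0.133],[0,0,0],0],[[0.0245,0,0.139],[0,0,0],0],[[0.0249,0,0.142],[0,0,0],0],[[0.0249,0,0.142],[0,0,0],0]]'

```text
time: 23.4
position: [528.4, 13.2, 124.6]
tool_rot: [[-0.973, -0.157, 0.171], [-0.154, 0.988, 0.027], [-0.174, -0.0, -0.985]]
ft_force: [-0.5, 0.6, -3.9]
finger_gap: 0.177
finger_force: 59.9
```

```bash
python3 -c "
from st import *
avg(6)"
```

```text
23.7 tip rel 32.4 -0.4 -70.69 F [-0.24 -0.35 -3.1 ] M [-0.004  0.438  0.013] z 124.7 gap 0.174 pitch -0.1736
avgF [ 0.04  0.11 -3.38] avgM [0.017 0.415 0.007]
```

Emit:
arm_command --motion '[[[0.0007,0,0.004],[0,0,0],0],[[0.0014,0,0.008],[0,0,0],0],[[0.0021,0,0.012],[0,0,0],0],[[0.0028,0,0.016],[0,0,0],0],[[0.0028,0,0.016],[0,0,0],0]]'

```text
time: 24.32
position: [528.3, 13.2, 120.5]
tool_rot: [[-0.973, -0.157, 0.171], [-0.154, 0.988, 0.027], [-0.174, -0.0, -0.985]]
ft_force: [0.7, -0.8, -3.4]
finger_gap: 0.17
finger_force: 59.9
```

```bash
python3 -c "
from st import *
avg(6)"
```

```text
24.62 tip rel 32.4 -0.4 -74.78 F [-0.13  0.23 -2.98] M [ 0.015  0.359 -0.003] z 120.61 gap 0.174 pitch -0.1736
avgF [-0.6  -0.11 -3.34] avgM [0.053 0.39  0.006]
```

Emit:
arm_command --motion '[[[0.0007,0,0.004],[0,0,0],0],[[0.0014,0,0.008],[0,0,0],0],[[0.0021,0,0.012],[0,0,0],0],[[0.0028,0,0.016],[0,0,0],0],[[0.0028,0,0.016],[0,0,0],0]]'

```text
time: 25.25
position: [528.6, 13.3, 116.6]
tool_rot: [[-0.973, -0.157, 0.172], [-0.154, 0.988, 0.027], [-0.174, -0.0, -0.985]]
ft_force: [-0.1, 0.3, -1.2]
finger_gap: 0.172
finger_force: 60.0
```

```bash
python3 -c "
from st import *
avg(6)"
```

```text
25.55 tip rel 32.6 -0.4 -78.7 F [ 0.42 -0.3  -1.12] M [ 0.107  0.091 -0.034] z 116.65 gap 0.175 pitch -0.174
avgF [ 0.21 -0.14 -1.52] avgM [0.068 0.082 0.009]
```

Emit:
arm_command --motion '[[[0.0014,0,0.008],[0,0,0],0],[[0.0028,0,0.016],[0,0,0],0],[[0.0042,0,0.024],[0,0,0],0],[[0.0056,0,0.032],[0,0,0],0],[[0.007,0,0.04],[0,0,0],0],[[0.0084,0,0.048],[0,0,0],0],[[0.0098,0,0.056],[0,0,0],0],[[0.0108,0,0.062],[0,0,0],0],[[0.0108,0,0.062],[0,0,0],0]]'

```text
time: 26.68
position: [528.3, 13.2, 100.7]
tool_rot: [[-0.973, -0.157, 0.171], [-0.154, 0.988, 0.027], [-0.173, -0.0, -0.985]]
ft_force: [0.3, -0.0, -0.1]
finger_gap: 0.169
finger_force: 60.0
```

```bash
python3 -c "
from st import *
avg(6)"
```

```text
26.98 tip rel 32.4 -0.4 -94.51 F [-0.02 -0.16 -0.96] M [ 0.089  0.084 -0.055] z 100.87 gap 0.174 pitch -0.1737
avgF [ 0.09  0.05 -0.7 ] avgM [ 0.066  0.072 -0.008]
```

Emit:
arm_command --motion '[[[0.0004,0,0.002],[0,0,0],0],[[0.0007,0,0.004],[0,0,0],0],[[0.0007,0,0.004],[0,0,0],0]]'

```text
time: 27.35
position: [528.3, 13.2, 99.7]
tool_rot: [[-0.973, -0.157, 0.171], [-0.154, 0.988, 0.027], [-0.173, -0.0, -0.985]]
ft_force: [-0.1, -0.1, -0.5]
finger_gap: 0.169
finger_force: 60.0
```

```bash
python3 -c "
from st import *
avg(5)"
```

```text
27.6 tip rel 32.4 -0.4 -95.6 F [-0.31 -0.13 -0.27] M [0.046 0.073 0.039] z 99.79 gap 0.172 pitch -0.1736
avgF [ 0.06  0.13 -0.14] avgM [0.074 0.052 0.031]
```

Emit:
arm_command --motion '[[[0.0004,0,0.002],[0,0,0],0],[[0.0007,0,0.004],[0,0,0],0],[[0.0007,0,0.004],[0,0,0],0]]'

```text
time: 27.98
position: [528.3, 13.2, 98.7]
tool_rot: [[-0.973, -0.157, 0.171], [-0.154, 0.988, 0.027], [-0.173, -0.0, -0.985]]
ft_force: [-0.1, -0.6, -1.4]
finger_gap: 0.174
finger_force: 60.0
```

```bash
python3 -c "
from st import *
avg(5)"
```

```text
28.23 tip rel 32.4 -0.3 -96.62 F [-0.28  0.49 -0.8 ] M [0.053 0.107 0.019] z 98.77 gap 0.17 pitch -0.1736
avgF [ 0.25  0.25 -0.84] avgM [0.079 0.081 0.017]
```

Emit:
arm_command --motion '[[[0.0003,0,0.0024],[0,0,0],0],[[0.0003,0,0.0024],[0,0,0],0],[[0.0003,0,0.0024],[0,0,0],0]]'

```text
time: 28.6
position: [528.4, 13.2, 98.2]
tool_rot: [[-0.973, -0.157, 0.171], [-0.154, 0.988, 0.027], [-0.174, -0.0, -0.985]]
ft_force: [1.1, 1.4, -1.0]
finger_gap: 0.172
finger_force: 60.0
```

```bash
python3 -c "
from st import *
avg(4)"
```

```text
28.8 tip rel 32.5 -0.4 -97.19 F [ 0.43  0.07 -1.32] M [ 0.056  0.045 -0.025] z 98.19 gap 0.176 pitch -0.1736
avgF [ 0.33 -0.06 -1.24] avgM [0.075 0.075 0.014]
```

Emit:
arm_command --motion '[[[0.0003,0,0.002],[0,0,0],0],[[0.0003,0,0.002],[0,0,0],0],[[0.0003,0,0.002],[0,0,0],0]]'

```text
time: 29.18
position: [528.5, 13.2, 97.7]
tool_rot: [[-0.973, -0.157, 0.172], [-0.154, 0.988, 0.027], [-0.174, -0.0, -0.985]]
ft_force: [0.2, 0.1, 0.2]
finger_gap: 0.174
finger_force: 60.0
```

```bash
python3 -c "
from st import *
avg(4)"
```

```text
29.38 tip rel 32.5 -0.4 -97.7 F [-0.24  0.15 -0.43] M [0.078 0.044 0.043] z 97.69 gap 0.173 pitch -0.1736
avgF [-0.3   0.37 -0.14] avgM [0.07  0.047 0.022]
```

Emit:
arm_command --motion '[[[0.0003,0,0.0016],[0,0,0],0],[[0.0003,0,0.0016],[0,0,0],0],[[0.0003,0,0.0016],[0,0,0],0]]'

```text
time: 29.75
position: [528.5, 13.2, 97.3]
tool_rot: [[-0.973, -0.157, 0.172], [-0.154, 0.988, 0.027], [-0.174, -0.0, -0.985]]
ft_force: [-0.7, 0.6, -0.1]
finger_gap: 0.174
finger_force: 60.0
```

```bash
python3 -c "
from st import *
avg(4)"
```

```text
29.95 tip rel 32.5 -0.4 -98.1 F [0.54 0.16 0.28] M [ 0.101  0.02  -0.017] z 97.29 gap 0.174 pitch -0.1736
avgF [-0.47  0.24  0.15] avgM [ 0.087  0.036 -0.011]
```

Emit:
arm_command --motion '[[[0.0003,0,0.0016],[0,0,0],0],[[0.0003,0,0.0016],[0,0,0],0],[[0.0003,0,0.0016],[0,0,0],0]]'

```text
time: 30.32
position: [528.4, 13.2, 96.9]
tool_rot: [[-0.973, -0.157, 0.171], [-0.154, 0.988, 0.027], [-0.174, -0.0, -0.985]]
ft_force: [-1.1, -0.6, 1.2]
finger_gap: 0.175
finger_force: 60.0
```

```bash
python3 -c "
from st import *
avg(4)"
```

```text
30.52 tip rel 32.5 -0.4 -98.51 F [-0.67  0.41  1.18] M [ 0.089 -0.022  0.013] z 96.87 gap 0.17 pitch -0.1737
avgF [-0.64  0.01  1.07] avgM [0.093 0.019 0.011]
```

Emit:
arm_command --motion '[[[0.0004,0,0.0024],[0,0,0],0],[[0.0004,0,0.0024],[0,0,0],0],[[0.0004,0,0.0024],[0,0,0],0]]'

```text
time: 30.9
position: [528.4, 13.3, 96.3]
tool_rot: [[-0.973, -0.157, 0.171], [-0.154, 0.988, 0.027], [-0.174, -0.0, -0.985]]
ft_force: [-1.1, -0.4, 1.7]
finger_gap: 0.171
finger_force: 60.0
```

```bash
python3 -c "
from st import *
avg(5)"
```

```text
31.15 tip rel 32.5 -0.4 -99.11 F [-1.22 -0.25  1.17] M [0.057 0.058 0.008] z 96.28 gap 0.169 pitch -0.1736
avgF [-0.75 -0.07  1.7 ] avgM [0.065 0.04  0.006]
```

Emit:
arm_command --motion '[[[0.0004,0,0.0024],[0,0,0],0],[[0.0007,0,0.004],[0,0,0],0],[[0.0007,0,0.004],[0,0,0],0]]'

```text
time: 31.52
position: [528.4, 13.2, 95.2]
tool_rot: [[-0.973, -0.157, 0.171], [-0.154, 0.988, 0.027], [-0.174, -0.0, -0.985]]
ft_force: [-0.7, -0.5, 3.1]
finger_gap: 0.171
finger_force: 59.9
```

```bash
python3 -c "
from st import *
avg(5)"
```

```text
31.77 tip rel 32.5 -0.4 -100.12 F [-1.35 -0.32  2.72] M [ 0.067  0.107 -0.009] z 95.27 gap 0.171 pitch -0.1736
avgF [-1.14 -0.26  2.94] avgM [ 0.071  0.095 -0.023]
```

Emit:
arm_command --motion '[[[0.0005,0,0.003],[0,0,0],0],[[0.001,0,0.0062],[0,0,0],0],[[0.001,0,0.0062],[0,0,0],0]]'

```text
time: 32.15
position: [528.4, 13.3, 93.7]
tool_rot: [[-0.973, -0.157, 0.171], [-0.154, 0.988, 0.027], [-0.174, -0.0, -0.985]]
ft_force: [-1.9, -0.2, 4.5]
finger_gap: 0.17
finger_force: 59.9
```

```bash
python3 -c "
from st import *
avg(5)"
```

```text
32.4 tip rel 32.5 -0.4 -101.69 F [-2.27 -0.1   4.43] M [ 0.159  0.088 -0.037] z 93.7 gap 0.174 pitch -0.1736
avgF [-2.41  0.01  4.02] avgM [0.092 0.105 0.006]
```

Emit:
arm_command --motion '[[[0.0006,0,0.003],[0,0,0],0],[[0.0009,0,0.0052],[0,0,0],0],[[0.0009,0,0.0052],[0,0,0],0]]'

```text
time: 32.78
position: [528.5, 13.3, 92.3]
tool_rot: [[-0.973, -0.157, 0.172], [-0.154, 0.988, 0.027], [-0.174, -0.0, -0.985]]
ft_force: [-1.8, 0.5, 5.7]
finger_gap: 0.171
finger_force: 59.9
```

```bash
python3 -c "
from st import *
avg(6)"
```

```text
33.08 tip rel 32.6 -0.3 -102.99 F [-2.93  0.01  5.22] M [0.091 0.129 0.008] z 92.39 gap 0.174 pitch -0.1738
avgF [-2.33 -0.22  5.08] avgM [ 0.095  0.076 -0.013]
```

Emit:
arm_command --motion '[[[0,0,0],[0,0,0],0],[[0,0,0.0002],[0,0,0],0],[[0,0,0.0004],[0,0,0],0],[[0,0,0.0004],[0,0,0],0],[[0,0,0.0004],[0,0,0],0],[[0,0,0.0004],[0,0,0],0]]'

```text
time: 33.83
position: [528.5, 13.3, 92.3]
tool_rot: [[-0.973, -0.157, 0.172], [-0.154, 0.988, 0.027], [-0.174, -0.0, -0.985]]
ft_force: [-3.2, -0.6, 5.1]
finger_gap: 0.171
finger_force: 59.9
```

```bash
python3 -c "
from st import *
avg(4)"
```

```text
34.02 tip rel 32.5 -0.3 -103.1 F [-2.52 -1.2   5.92] M [0.098 0.091 0.068] z 92.28 gap 0.178 pitch -0.1737
avgF [-2.78 -0.54  5.66] avgM [0.088 0.085 0.048]
```

Emit:
arm_command --motion '[[[-0.0014,0,-0.008],[0,0,0],0],[[-0.0028,0,-0.016],[0,0,0],0],[[-0.0042,0,-0.024],[0,0,0],0],[[-0.0056,0,-0.032],[0,0,0],0],[[-0.0069,0,-0.039],[0,0,0],0],[[-0.0069,0,-0.039],[0,0,0],0]]'

```text
time: 34.78
position: [528.6, 13.2, 102.3]
tool_rot: [[-0.973, -0.157, 0.172], [-0.154, 0.988, 0.027], [-0.174, -0.0, -0.985]]
ft_force: [0.2, -0.1, -0.1]
finger_gap: 0.173
finger_force: 60.0
```

```bash
python3 -c "
from st import *
avg(6)"
```

```text
35.08 tip rel 32.5 -0.4 -93.3 F [ 0.13 -0.5  -0.76] M [ 0.069  0.094 -0.035] z 102.09 gap 0.171 pitch -0.1735
avgF [-0.16 -0.24 -0.93] avgM [0.086 0.08  0.018]
```

Emit:
arm_command --motion '[[[0.02,0.001,-0.0035],[0,0,0],0],[[0.04,0.002,-0.007],[0,0,0],0],[[0.065,0.003,-0.0115],[0,0,0],0],[[0.09,0.0043,-0.016],[0,0,0],0],[[0.12,0.0058,-0.021],[0,0,0],0],[[0.15,0.0072,-0.026],[0,0,0],0],[[0.18,0.0087,-0.032],[0,0,0],0],[[0.21,0.01,-0.037],[0,0,0],0],[[0.24,0.0115,-0.042],[0,0,0],0],[[0.27,0.013,-0.0475],[0,0,0],0],[[0.3,0.0144,-0.053],[0,0,0],0],[[0.3,0.0144,-0.053],[0,0,0],0]]'

```text
time: 36.58
position: [452.0, 4.6, 102.1]
tool_rot: [[-0.973, -0.157, 0.171], [-0.154, 0.988, 0.027], [-0.173, -0.001, -0.985]]
ft_force: [-0.1, 0.0, -0.3]
finger_gap: 0.171
finger_force: 60.0
```

```bash
python3 - <<'E'
from st import *
show(); s=env.get_state(); P,R=s["position"],s["tool_rot"]; t=np.load("tip2.npy"); _,end=np.load("tip.npy")
X=[]
for n in("side","top"):
    im=env.capture(n)[:,:,::-1]; cv2.imwrite(f"pics/{n}4.png",im); print(n,proj(cal(n),P+R@t),proj(cal(n),P+R@end))
a=cv2.imread("pics/side4.png")[150:300,170:350];b=cv2.imread("pics/top4.png")[120:300,200:320]
cv2.imwrite("pics/m4.png",np.hstack([cv2.resize(a,(540,450),interpolation=cv2.INTER_CUBIC),cv2.resize(b,(240,450)[::1],interpolation=cv2.INTER_CUBIC)[:,:]]))
E
```

```text
36.58 tip rel -44.5 -0.6 -93.38 F [-0.07  0.05 -0.31] M [0.057 0.032 0.025] z 102.05 gap 0.171 pitch -0.173
side [275.33986675 224.49824244] [214.16920409 252.67601559]
top [265.46269101 209.07228629] [275.8776665  275.81157151]
```

View pics/m4.png

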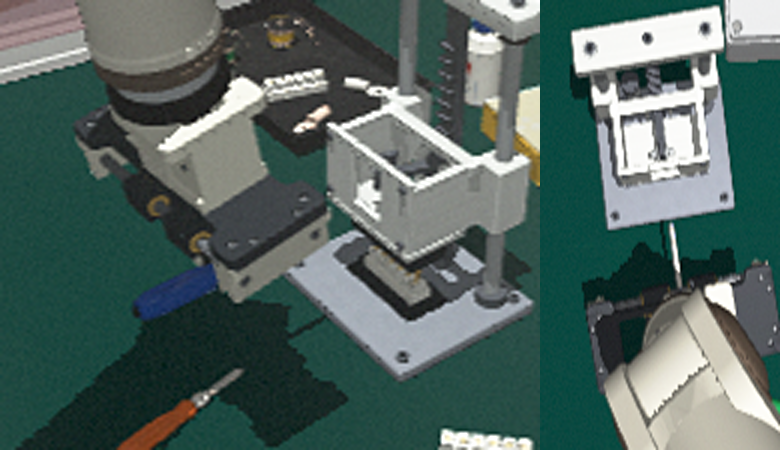

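The pins stand on the block and the blade is out; the tip is at about full-image (264,209) in the top view. Next I lay the driver down in the clear area left of the stand.

```bash
python3 - <<'E'
from h import *
s=env.get_state(); P,R=s["position"],s["tool_rot"]
print(rel((425,20,100),R),rel((420,185,60),R),rel((420,185,14),R))
print(R.T@[0,0,-1]/250)
E
```

```text
(array([ 0.1009,  0.0777, -0.0085]), array([0., 0., 0.])) (array([0.0465, 0.7327, 0.1635]), array([0., 0., 0.])) (array([0.0786, 0.7327, 0.3447]), array([0., 0., 0.]))
[6.96294564e-04 7.16532121e-07 3.93893049e-03]
```

Emit:
arm_command --motion '[[[0.06,0.04,0],[0,0,0],0],[[0.1,0.12,0],[0,0,0],0],[[0.1,0.24,0],[0,0,0],0],[[0.09,0.38,0.03],[0,0,0],0],[[0.07,0.52,0.08],[0,0,0],0],[[0.05,0.64,0.13],[0,0,0],0],[[0.047,0.733,0.164],[0,0,0],0],[[0.058,0.733,0.23],[0,0,0],0],[[0.07,0.733,0.3],[0,0,0],0],[[0.0786,0.733,0.34],[0,0,0],0],[[0.0786,0.733,0.34],[0,0,0],0],[[0.0786,0.733,0.34],[0,0,0],0]]'

```text
time: 38.17
position: [419.0, 185.5, 15.3]
tool_rot: [[-0.973, -0.157, 0.171], [-0.155, 0.988, 0.028], [-0.174, 0.0, -0.985]]
ft_force: [1.2, 0.8, -1.4]
finger_gap: 0.177
finger_force: 60.0
```

```bash
python3 -c "
from st import *
avg(4);print(env.get_state()['position'])"
```

```text
38.38 tip rel -56.5 182.5 -179.83 F [-0.7  -0.34 -0.36] M [0.07  0.064 0.012] z 15.49 gap 0.173 pitch -0.1745
avgF [-0.08 -0.37 -0.75] avgM [ 0.096  0.048 -0.005]
[419.7804871  185.1746507   15.49035834]
```

Emit:
arm_command --motion '[[[0.0017,0,0.01],[0,0,0],0],[[0.003,0,0.017],[0,0,0],0],[[0.003,0,0.017],[0,0,0],0],[[0.003,0,0.017],[0,0,0],0]]'

```text
time: 38.88
position: [419.4, 185.2, 10.7]
tool_rot: [[-0.973, -0.157, 0.171], [-0.154, 0.988, 0.027], [-0.173, -0.0, -0.985]]
ft_force: [0.2, 0.3, -0.7]
finger_gap: 0.176
finger_force: 60.0
```

```bash
python3 -c "
from st import *
avg(4);print(env.get_state()['position'])"
```

```text
39.08 tip rel -56.9 182.5 -184.64 F [ 0.8   0.61 -0.41] M [0.067 0.056 0.009] z 10.74 gap 0.178 pitch -0.1736
avgF [ 0.46 -0.05 -0.65] avgM [0.065 0.056 0.017]
[419.4387391  185.16574097  10.74329411]
```

Lower in small steps down toward the pick height.

Emit:
arm_command --motion '[[[0.001,0,0.006],[0,0,0],0],[[0.0021,0,0.012],[0,0,0],0],[[0.0021,0,0.012],[0,0,0],0]]'

```text
time: 39.45
position: [419.3, 185.1, 7.5]
tool_rot: [[-0.973, -0.157, 0.171], [-0.154, 0.988, 0.027], [-0.173, -0.0, -0.985]]
ft_force: [0.4, 0.3, -0.5]
finger_gap: 0.174
finger_force: 60.0
```

```bash
python3 -c "
from st import *
avg(4)"
```

```text
39.65 tip rel -56.9 182.5 -187.71 F [ 0.18 -0.14 -0.48] M [ 0.095  0.094 -0.043] z 7.68 gap 0.174 pitch -0.1736
avgF [ 0.35  0.03 -0.23] avgM [ 0.08   0.067 -0.014]
```

Emit:
arm_command --motion '[[[0.001,0,0.006],[0,0,0],0],[[0.0014,0,0.008],[0,0,0],0],[[0.0014,0,0.008],[0,0,0],0]]'

```text
time: 40.02
position: [419.4, 185.1, 5.6]
tool_rot: [[-0.973, -0.157, 0.171], [-0.154, 0.988, 0.027], [-0.174, -0.0, -0.985]]
ft_force: [0.1, 0.1, -0.0]
finger_gap: 0.174
finger_force: 60.0
```

```bash
python3 -c "
from st import *
avg(4)"
```

```text
40.23 tip rel -56.9 182.5 -189.73 F [ 0.72  0.21 -1.28] M [0.094 0.082 0.002] z 5.66 gap 0.17 pitch -0.1736
avgF [-0.19 -0.44 -0.78] avgM [0.081 0.061 0.012]
```

Emit:
arm_command --motion '[[[0.0004,0,0.003],[0,0,0],0],[[0.0009,0,0.005],[0,0,0],0],[[0.0009,0,0.005],[0,0,0],0]]'

```text
time: 40.6
position: [419.4, 185.1, 4.3]
tool_rot: [[-0.973, -0.157, 0.171], [-0.154, 0.988, 0.027], [-0.174, -0.0, -0.985]]
ft_force: [0.3, 0.1, -0.7]
finger_gap: 0.174
finger_force: 60.0
```

```bash
python3 -c "
from st import *
avg(4)"
```

```text
40.8 tip rel -56.9 182.5 -191.0 F [ 0.11  0.53 -0.42] M [ 0.063  0.048 -0.004] z 4.39 gap 0.174 pitch -0.1736
avgF [ 0.    0.19 -0.68] avgM [ 0.072  0.08  -0.013]
```

Emit:
arm_command --motion '[[[0.0005,0,0.003],[0,0,0],0],[[0.001,0,0.006],[0,0,0],0],[[0.0013,0,0.0075],[0,0,0],0],[[0.0013,0,0.0075],[0,0,0],0]]'

```text
time: 41.3
position: [419.7, 185.2, 2.6]
tool_rot: [[-0.973, -0.157, 0.172], [-0.154, 0.988, 0.027], [-0.174, -0.0, -0.985]]
ft_force: [-1.0, 0.3, 0.9]
finger_gap: 0.173
finger_force: 60.0
```

```bash
python3 -c "
from st import *
avg(4)"
```

```text
41.5 tip rel -56.7 182.5 -192.8 F [ 1.67 -0.14  0.55] M [ 0.064 -0.06   0.024] z 2.56 gap 0.17 pitch -0.1739
avgF [0.66 0.01 0.4 ] avgM [ 0.08  -0.081  0.027]
```

Contact with the bench. Open gently, then retreat straight back along the tool axis.

Emit:
arm_command --motion '[[[0,0,0],[0,0,0],24],[[0,0,0],[0,0,0],34],[[0,0,0],[0,0,0],50],[[0,0,0],[0,0,0],60],[[0,0,0],[0,0,0],60],[[0,0,-0.03],[0,0,0],60],[[0,0,-0.1],[0,0,0],60],[[0,0,-0.25],[0,0,0],60],[[0,0,-0.4],[0,0,0],60],[[0,0,-0.6],[0,0,0],60],[[0,0,-0.75],[0,0,0],60],[[0,0,-0.75],[0,0,0],60]]'

```text
time: 43.0
position: [389.1, 179.2, 189.3]
tool_rot: [[-0.972, -0.153, 0.177], [-0.152, 0.988, 0.025], [-0.179, -0.003, -0.984]]
ft_force: [0.5, -1.7, -0.5]
finger_gap: 0.654
finger_force: 0.0
```

```bash
python3 - <<'E'
from st import *
show(); R,P=toolrot(188.8,-10),np.array([419.7,185.2,2.6]); t=np.load("tip2.npy")
C=cal("top"); S=cal("side"); im=env.capture("side")[:,:,::-1].astype(int); tp=env.capture("top")[:,:,::-1].astype(int); w=env.capture("wrist")[:,:,::-1].astype(int); Wc=cal("wrist")
def blue(I): 
    b,g,r=I[...,0],I[...,1],I[...,2]; m=((b-r>60)&(b-g>20)).astype(np.uint8)
    n,l,st,ce=cv2.connectedComponentsWithStats(m); return [(st[i].tolist(),ce[i].round(0).tolist()) for i in range(1,n) if st[i][4]>60]
tip=P+R@t; d=np.array([.9939,.1104,0]); hc=tip-d*111.5
print("tip",tip); 
for n,c,I in(("side",S,im),("top",C,tp),("wrist",Wc,w)): print(n,"pred handle ctr",proj(c,hc).round(0),blue(I))
d0=np.abs(im-cv2.imread("pics/side0.png").astype(int)).sum(2)>90
for n,(u0,v0,u1,v1) in {"pliers":(270,300,330,395),"spare":(310,288,352,310),"green/orange":(200,268,255,355)}.items(): print(n,d0[v0:v1,u0:u1].mean().round(3))
E
```

```text
43.0 tip rel -87.7 179.7 -5.67 F [ 0.47 -1.71 -0.52] M [ 0.069 -0.006 -0.054] z 189.3 gap 0.654 pitch -0.1787
tip [498.51532366 194.38086756   9.71482587]
side pred handle ctr [192. 238.] [([348, 0, 57, 11, 248], [367.0, 3.0]), ([410, 0, 62, 29, 691], [451.0, 10.0]), ([501, 0, 59, 55, 1835], [533.0, 31.0]), ([342, 19, 28, 65, 885], [353.0, 48.0]), ([426, 55, 34, 43, 912], [443.0, 76.0]), ([457, 61, 103, 131, 7499], [510.0, 121.0]), ([439, 105, 17, 48, 305], [447.0, 128.0]), ([551, 156, 9, 18, 86], [556.0, 166.0]), ([179, 231, 29, 16, 156], [193.0, 239.0])]
top pred handle ctr [199. 274.] [([163, 78, 11, 10, 69], [168.0, 83.0]), ([509, 154, 38, 8, 93], [528.0, 158.0]), ([423, 252, 43, 9, 220], [444.0, 256.0])]
wrist pred handle ctr [281. 162.] [([270, 122, 21, 81, 1498], [280.0, 160.0])]
pliers 0.0
spare 0.0
green/orange 0.0
```

```bash
python3 -c "
from rig import env
print(env.close_job())"
```

```text
the job is handed in; nothing more can be done
None
```

I handed the job in at about 43 s: the head was let down onto the terminal block and pressed at about 6 N for a little over a second, then the long screwdriver was laid flat on the bench clear of the stand. The side-camera check showed the pliers, the spare block and the area of the short driver and pen unchanged. I did not inspect the block or the pin bite up close.

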